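# Set the coffee grinder five clicks finer and hold it

## Robot

A 7-joint arm with a two-finger parallel gripper is mounted at the origin on a cart in front of the work surface, level with it; the furniture and walls round the work are solid. World frame = base frame: x ahead of the robot, y to its left, z up, the work surface at z = 0. Lengths are in m, angles in rad, forces in N, time in s.
With the tool pointing down it reaches from about 0.425 to 0.875 m from the base axis. Payload 4.7 kg.
Tool frame: the origin (TCP) lies between the finger pads; the fingertips stand 22 mm ahead of it and the grasp point (between the pads) lies 3 mm ahead of it; z points along the fingers, y is the line along which they close (so a half turn about z gives the same grasp; the last joint's range is limited). The gripper opens to 87 mm and grips with 3 to 60 N. Pads are 19 mm wide; open, the fingers measure 117 mm over their backs; the gripper's body (75 mm by 190 mm) begins 51 mm behind the grasp point.
Start: joints at [-1.259, 0.321, -0.07, 1.45, 0.023, 1.371, -0.057], TCP at [0.191, 0.621, 0.218] pointing down, gripper open.
Joint ranges: [-2.86, 2.86], [-0.3, 2.09], [-1.38, 1.24], [0.06, 2.45], [-1.56, 4.7], [0.09, 2.05], [-2.69, 2.69]. Speed limits (rad/s): [2.57, 2.57, 3.14, 3.14, 3.14, 3.14, 3.14].

## Interface

Orientations are given as a rotation vector (axis times angle).
In Python, from bench import ctrl gives the robot as it stands. The module is installed in compiled form; this text tells all that it offers.
- The arm moves only by the tool send_rows, never from a script. Its argument "motion" is a list of rows, each an object with "claw": the opening, from -1 (shut) to 1 (fully open); "slide": the shift along the tool's x, y, z in mm, a list of three; "delta_rot": the turn, a rotation vector about the tool's x, y, z in rad, a list of three. In form: [{"claw": claw, "slide": [x, y, z], "delta_rot": [ax, ay, az]}, ...]. A call has 1 to 5 rows; each row is the pose to reach, as a shift and turn from the pose commanded when the call began, along the tool's axes at that moment; what a row does not reach only later rows make up. A row lasts 1/10 s, in which the tool goes at most 50 mm and 8.59 degrees, less where a joint would pass 70% of its speed; a pose out of reach is approached as far as the arm can. A call with a gripper value outside its range is refused whole. The fingers move at their own pace and stop on an object; "grip_force" is the grip in N (left out, the last holds). Time passes only in rows, so rows that repeat a pose let the fingers close. It gives the time, the measured TCP pose, the force, the opening and the grip force at its end, in the units of the state.
- ctrl.get_state(): the state, without advancing time (a new reading comes with each control period).
- ctrl.get_image(name): name is "side" or "top" or "wrist"; returns a dict with "color" (480x640x3 uint8, blue, green, red), "fx", "fy", "cx", "cy" (pixels), "k1" (the pictures are not rectified: a ray, as slopes to the right and down, at radius r is drawn at 1 + k1 r^2 times it, then the intrinsics apply), "pose" (4x4, takes a point from camera to world coordinates). Camera axes: x right, y down, z forward; pixel columns grow to the right and rows downward; lengths in m; the calibration is good to about 2 mm. A picture is of the moment at which its call begins. There is no depth.
- ctrl.close_job(): hands the job in; it is judged then, once.
The state is a dict: "time": time; "joint_positions": joint angles; "qd": joint speeds; "joint_torque": joint torques, N m; "position": TCP position; "tool_rot": TCP orientation; "ft_force": force on the tool from outside, world axes, zero at the start; "torque": the same for the moment, N m; "grip_width": opening from 0.0 (shut) to 1.0 (fully open); "grip_force": force on a finger pad.
Only numpy, scipy, OpenCV 4.12 (cv2) and the standard library are available. Lean on these libraries where they do the work, as an engineer would, in place of code of your own. Each camera call takes 0.05 s, during which the arm holds its last target. There are 200 camera calls.

## Task

Get the coffee grinder ready for a finer grind: first push its slide gate fully home under the bean hopper so that no beans fall in, then swing the spring-loaded grind lever on its front five clicks clockwise from its rest, and not past the fifth notch, because the burrs would touch. The lever springs back if let go, so finish while still holding it in the fifth notch, ready for me to tighten the lock screw; leave the cup and the other things where they stand.

Things in the scene. Friction and masses are not known exactly. Their poses are not given: they have to be found in the camera images.
- grinder: coffee grinder, fixed; dark metal, aluminium burr head in front. Origin on the worktop under it; x runs from its front (lever side, toward the robot) to its back, z up. Foot 160 mm wide, from 213 mm before to 153 mm behind the origin. Clear hopper: axis 60 mm behind the origin, 128 mm across, from z = 225 to 335 mm; burr head and motor to z = 199 mm.
- gate (a joint): slide gate under the hopper, m: 0 = pushed fully home toward the hopper (shut, solid stop); up to 0.032 = pulled out toward the front (open). Starts 0.020 to 0.032 open. Slides along the grinder's x with about 2 N of friction and stays where it is left. Mind the wall cabinet overhead: its door fronts are at world x = 0.60 m (knobs reach 0.57), from z = 0.49 m up.
- gate_grip (a point): middle of the gate's upright black thumb grip, on top of the grinder: 12 mm thick (along grinder x), 24 mm wide (y); its top is 14.5 mm above this point, its wider 6 mm foot begins 16 mm below, guide rails either side of it (22 to 29 mm from the middle) reach to 12.5 mm below. When shut it is at (-97, 0, 230.5) mm in the grinder's frame. Its x axis points home (shut).
- lever_pivot (a point): point on the lever's hinge axis, at (-165, 0, 135) mm in the grinder's frame; the hinge axis is parallel to the grinder's x. Same axes as the grinder. The lever's flat steel arm runs from here to the handle, in front of a fixed notched quadrant plate with a line at each notch.
- grind_lever (a joint): grind lever, rad: 0 = rest at its stop, leaning 0.40 to the robot's left of upright; grows clockwise seen from the front (handle goes over the top to the robot's right). Notch n is at 0.14 n (n up to 8), the fifth at 0.70, leaning 0.30 to the right. A spring drives it back to 0 from any notch: about 4 N at the handle at rest, 6 N at the fifth.
- lever_handle: the lever's round black handle, which revolves freely: a pin 16 mm thick and 44 mm long that points from the front toward the robot, parallel to the hinge axis and 105 mm from it; a click is 14.7 mm of its travel. Origin on its axis, 7 mm behind its root. Climbing out of a notch takes about 2 N more than the spring, running into the next as much less: on arriving the push jumps by 4 to 5 N.
- lever_grip (a point): grip point on the handle's axis, 30 mm in front of the handle's origin and 105 mm from the hinge axis. Its frame turns with the lever: x parallel to the grinder's x, z away from the hinge. The lever's arm is 23 mm behind it, the handle's free end 21 mm in front.
- french_press: bystander: glass coffee press in a steel frame with a black handle, 71x112x227 mm, origin at centre of underside
- espresso_cup: bystander: small white cup with a handle, 62x88x55 mm, upright, origin at centre of underside
- sugar_bowl: bystander: white lidded sugar bowl, 68x68x78 mm, origin at centre of underside
- creamer: bystander: jug with a handle, 67x103x85 mm, origin at centre of underside
- jigger: bystander: double-ended brass jigger, 43x43x86 mm, origin at centre of underside

How it is judged:
By the outcome, as a careful person would: the job done as asked, in the order asked, and still so for the second after the job is handed in, while the arm keeps its last pose, push and grip.
It also fails if it takes over 58 s, if anything falls off the work surface, if the arm or the gripper's body presses on something with over 40 N, if the wrist force passes 120 N, or if a joint passes its speed limit or range.

## Working session

There is one attempt and no reset: what is moved stays moved. The work goes in short steps, Python scripts to look and compute and a tool call to move; the robot and the scene stay as the last step left them, time stands still between calls to the robot, and variables do not carry over. Pictures are saved under pics/ and viewed, at most 10 in all, crops included, and the job is handed in when it is done.

Besides the shell and the picture viewer there is one more tool, called after "Call:" by a JSON object that holds its "name" and its "arguments". send_rows: Moves the arm, as the interface text tells. Its arguments: {"type":"object","properties":{"motion":{"type":"array","items":{"type":"object","properties":{"claw":{"type":"number"},"slide":{"type":"array","items":{"type":"number"}},"delta_rot":{"type":"array","items":{"type":"number"}}}}},"grip_force":{"type":"number"}},"required":["motion"]}

```bash
mkdir -p pics; cat > h.py <<'E'
import numpy as np, cv2, json
from scipy.spatial.transform import Rotation as R
from bench import ctrl
def snap(n,f=None):
    im=ctrl.get_image(n)
    if f: cv2.imwrite('pics/'+f,im['color'])
    np.save('pics/%s.npy'%n,im,allow_pickle=True); return im
def load(n): return np.load('pics/%s.npy'%n,allow_pickle=True).item()
def ray(im,u,v):
    d=np.array([(u-im['cx'])/im['fx'],(v-im['cy'])/im['fy']]); s=d.copy()
    for _ in range(20): s=d/(1+im['k1']*(s@s))
    P=np.array(im['pose']); w=P[:3,:3]@np.array([s[0],s[1],1]); return P[:3,3],w/np.linalg.norm(w)
def plane(im,u,v,z):
    o,d=ray(im,u,v); return o+d*(z-o[2])/d[2]
def tri(a,b):
    (o,d),(p,e)=ray(*a),ray(*b)
    s=np.linalg.lstsq(np.c_[d,-e],p-o,rcond=None)[0]
    A,B=o+d*s[0],p+e*s[1]; return (A+B)/2,np.linalg.norm(A-B)
def proj(im,X):
    P=np.array(im['pose']); c=P[:3,:3].T@(np.array(X)-P[:3,3]); s=c[:2]/c[2]; s=s*(1+im['k1']*(s@s))
    return s[0]*im['fx']+im['cx'],s[1]*im['fy']+im['cy']
E
python3 - <<'E'
from h import *
np.set_printoptions(precision=4,suppress=True)
s=ctrl.get_state();print(s)
for n in('side','top'):
    i=snap(n,n+'1.png');print(n,i['fx'],i['k1'],np.array(i['pose']))
E
```

```text
{'time': 0.0, 'joint_positions': array([-1.2589,  0.3219, -0.0701,  1.4517,  0.0226,  1.3708, -0.0569]), 'qd': array([-0.0005, -0.0016, -0.0009, -0.0022, -0.0007, -0.0005,  0.0013]), 'joint_torque': array([ -0.    , -49.1281,  -0.404 , -31.253 ,  -0.0641,   0.0437,
         0.0002]), 'position': array([0.1906, 0.6208, 0.2168]), 'tool_rot': array([-0.466 , -3.1067,  0.0031]), 'ft_force': array([0.1874, 0.6974, 0.3125]), 'torque': array([ 0.0196, -0.0219, -0.0295]), 'grip_force': 0.0, 'grip_width': 0.998770977975791}
side 547.386867473759 -0.14460709146480186 [[-0.9968  0.0474 -0.0636  0.585 ]
 [ 0.0793  0.5825 -0.8089  1.1976]
 [-0.0013 -0.8114 -0.5844  1.0008]
 [ 0.      0.      0.      1.    ]]
top 569.6635307854057 0.025790874713716837 [[-0.0045 -0.984   0.1781  0.1947]
 [-1.      0.0044 -0.0008  0.0146]
 [-0.     -0.1781 -0.984   1.7613]
 [ 0.      0.      0.      1.    ]]
```

View pics/side1.png

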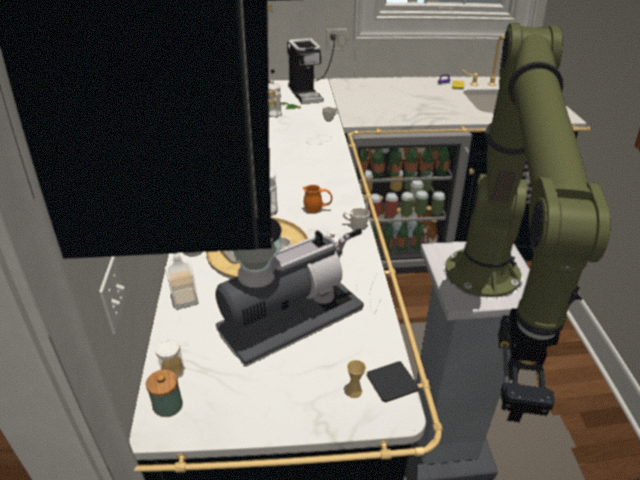

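View pics/top1.png

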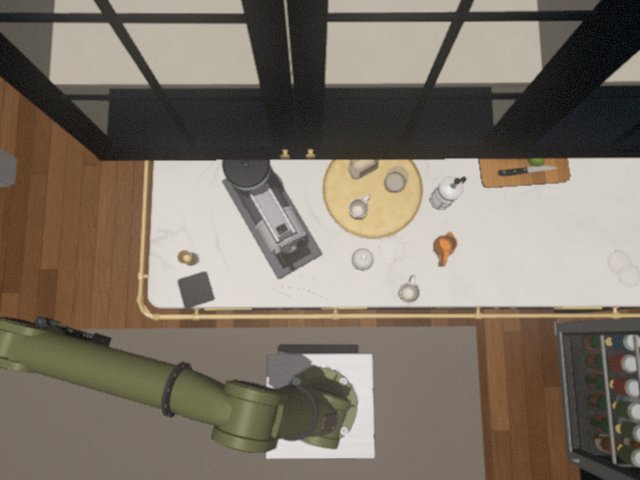

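The overview shows the grinder at about (290,290) in the side view and (270,215) in the top view, with its front turned toward lower right. The cup, sugar bowl and jigger stand clear. I'll zoom in next.

```bash
python3 - <<'E'
from h import *
a=load('side')['color'][220:340,215:375]; b=load('top')['color'][150:290,215:335]
A=cv2.resize(a,None,fx=2.75,fy=2.75,interpolation=cv2.INTER_CUBIC);B=cv2.resize(b,None,fx=3,fy=3,interpolation=cv2.INTER_CUBIC)
c=np.zeros((600,800,3),np.uint8);c[:A.shape[0],:A.shape[1]]=A;c[:B.shape[0],440:440+B.shape[1]]=B
cv2.imwrite('pics/crop1.png',c)
t=load('top')
for p in[(222,187),(287,277),(321,254),(360,258),(187,257),(408,292)]: print(p,plane(t,*p,0.0).round(3))
E
```

```text
(222, 187) [0.672 0.306 0.   ]
(287, 277) [0.384 0.098 0.   ]
(321, 254) [ 0.455 -0.008  0.   ]
(360, 258) [ 0.442 -0.13   0.   ]
(187, 257) [0.448 0.41  0.   ]
(408, 292) [ 0.336 -0.275  0.   ]
```

View pics/crop1.png

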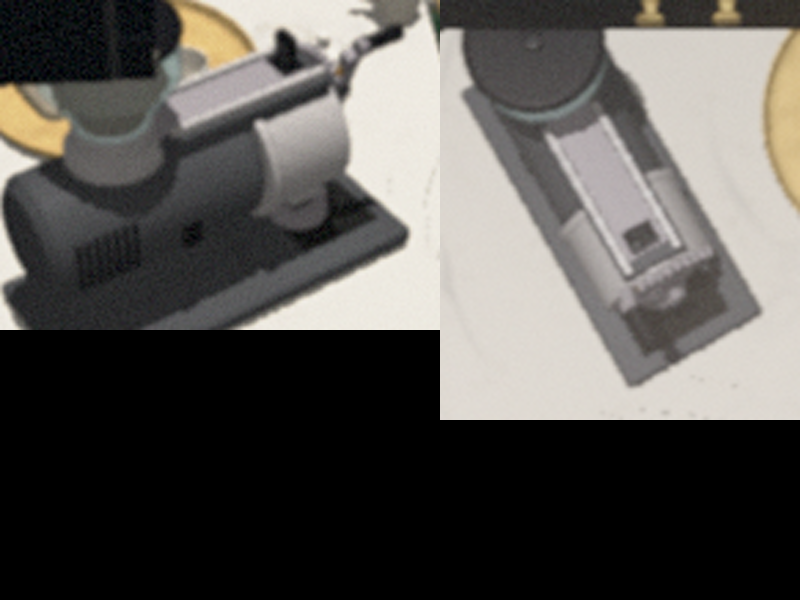

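```bash
cat >> h.py <<'E'
def G(x,y,yaw): 
    T=np.eye(4); T[:3,:3]=R.from_euler('z',yaw).as_matrix(); T[:3,3]=[x,y,0]; return T
def gp(T,p): return (T@np.r_[np.array(p,float)/1000,1])[:3]
E
python3 - <<'E'
from h import *
t=load('top');s=load('side')
for z in(0,.02,.03):
    a,b,c=[plane(t,*p,z) for p in((279.,278.3),(321.7,254),(223.3,180.7))]
    e=a-b;f=c-a
    print(z,a.round(4),b.round(4),np.linalg.norm(e),np.linalg.norm(f),np.arctan2(-e[0],e[1]),np.arctan2(f[1],f[0]))
# gate grip: side px & top px
m,err=tri((s,215+287/2.75,220+40/2.75),(t,215+200/3,150+237/3));print('grip',m,err)
# side foot corner front-left at (407,238)
m,err=tri((s,215+407/2.75,220+236/2.75),(t,279,278.3));print('corner',m,err)
# rails top: hopper-near ends & front ends (top image)
E
```

```text
0 [0.3796 0.1227 0.    ] [ 0.4551 -0.0102  0.    ] 0.15281028269114447 0.36150987889420905 0.5166301872518186 0.5208970028247767
0.02 [0.3775 0.1215 0.02  ] [ 0.4522 -0.0099  0.02  ] 0.15107508044926451 0.3574048360837925 0.5166301872518189 0.5208970028247766
0.03 [0.3765 0.1209 0.03  ] [ 0.4507 -0.0098  0.03  ] 0.15020747932832448 0.35535231467858425 0.5166301872518186 0.5208970028247764
grip [0.49124667 0.10176015 0.23324728] 0.002267460564686716
corner [0.3775467  0.12244827 0.00898426] 0.0023491705329807323
```

```bash
cat >> h.py <<'E'
YAW=0.52; T0=G(0.600,0.162,YAW)
def toolR(yaw,tilt,flip=1):
    # z down tilted forward along yaw by tilt; y = flip*lateral
    f=np.array([np.cos(yaw),np.sin(yaw),0]);z=np.sin(tilt)*f-np.cos(tilt)*np.array([0,0,1])
    y=flip*np.array([-np.sin(yaw),np.cos(yaw),0]);x=np.cross(y,z);return np.c_[x,y,z]
def go(pos,Rt,s=None):
    s=s or ctrl.get_state();Rc=R.from_rotvec(s['tool_rot']).as_matrix()
    print('pos',s['position'].round(4),'slide',(Rc.T@(np.array(pos)-s['position'])*1000).round(1),'rot',R.from_matrix(Rc.T@Rt).as_rotvec().round(3),'F',s['ft_force'].round(1),'t',s['time'],'w',s['grip_width'])
E
python3 - <<'E'
from h import *
print(R.from_rotvec(ctrl.get_state()['tool_rot']).as_matrix().round(2))
for fl in(1,-1): go([0.42,0.06,0.38],toolR(.52,0.0,fl))
E
```

```text
[[-0.96  0.29 -0.  ]
 [ 0.29  0.96 -0.  ]
 [-0.   -0.   -1.  ]]
pos [0.1906 0.6209 0.2169] slide [-383.9 -469.2 -162.2] rot [-0.002 -0.001 -0.818] F [ 0.4 -0.  -0.5] t 0.1 w 1.0002575908438218
pos [0.1906 0.6209 0.2169] slide [-383.9 -469.2 -162.2] rot [-1.000e-03  2.000e-03  2.324e+00] F [ 0.4 -0.  -0.5] t 0.1 w 1.0002575908438218
```

Call:
{"name": "send_rows", "arguments": {"motion": [{"claw": -1,"slide": [0,0,-50],"delta_rot": [0,0,-0.1]},{"claw": -1,"slide": [0,0,-100],"delta_rot": [0,0,-0.25]},{"claw": -1,"slide": [-20,-25,-150],"delta_rot": [0,0,-0.4]},{"claw": -1,"slide": [-50,-60,-160],"delta_rot": [0,0,-0.55]},{"claw": -1,"slide": [-80,-95,-160],"delta_rot": [0,0,-0.68]}]}}

```text
time: 0.6
position: [0.2394, 0.5074, 0.3807]
tool_rot: [-0.609, 3.079, 0.006]
ft_force: [1.3, -0.3, 0.4]
grip_width: 0.635
grip_force: 0.0
```

```bash
python3 -c "
from h import *
go([0.42,0.06,0.38],toolR(.52,0.0,1))"
```

```text
pos [0.2394 0.5074 0.3807] slide [   3.3 -482.5   -1. ] rot [ 0.003  0.004 -0.13 ] F [ 1.3 -0.3  0.4] t 0.6 w 0.6347829238065578
```

Call:
{"name": "send_rows", "arguments": {"motion": [{"claw": -1,"slide": [0,-50,0],"delta_rot": [0,0,0]},{"claw": -1,"slide": [0,-100,0],"delta_rot": [0,0,0]},{"claw": -1,"slide": [0,-150,0],"delta_rot": [0,0,0]},{"claw": -1,"slide": [0,-200,0],"delta_rot": [0,0,0]},{"claw": -1,"slide": [0,-250,0],"delta_rot": [0,0,0]}]}}

```text
time: 1.1
position: [0.3329, 0.273, 0.3777]
tool_rot: [0.597, -3.084, -0.0]
ft_force: [1.7, 0.8, -0.7]
grip_width: 0.165
grip_force: 0.0
```

Call:
{"name": "send_rows", "arguments": {"motion": [{"claw": -1,"slide": [0,-50,0],"delta_rot": [0,0,-0.06]},{"claw": -1,"slide": [0,-100,0],"delta_rot": [0,0,-0.13]},{"claw": -1,"slide": [0,-150,0],"delta_rot": [0,0,-0.13]},{"claw": -1,"slide": [0,-200,0],"delta_rot": [0,0,-0.13]},{"claw": -1,"slide": [0,-230,0],"delta_rot": [0,0,-0.13]}]}}

```text
time: 1.6
position: [0.419, 0.0574, 0.3779]
tool_rot: [-0.788, 3.041, -0.0]
ft_force: [0.2, 1.2, -0.4]
grip_width: 0.005
grip_force: 0.0
```

```bash
python3 -c "
from h import *
go([0.42,0.06,0.38],toolR(.52,0.0,1));print(ctrl.get_state()['joint_positions'].round(2))
i=snap('wrist','w1.png');print(i['fx'],i['k1'],np.array(i['pose']).round(3))"
```

```text
pos [0.419  0.0574 0.3779] slide [-2.1  1.8 -2.1] rot [-0.     0.    -0.013] F [ 0.2  1.2 -0.4] t 1.6 w 0.004836521128164749
[-0.72 -0.24  0.42  1.69  0.1   1.66  1.78]
415.178613874656 -0.06325450439358381 [[-0.486  0.842  0.233  0.354]
 [ 0.874  0.468  0.13   0.022]
 [ 0.     0.267 -0.964  0.544]
 [ 0.     0.     0.     1.   ]]
```

View pics/w1.png

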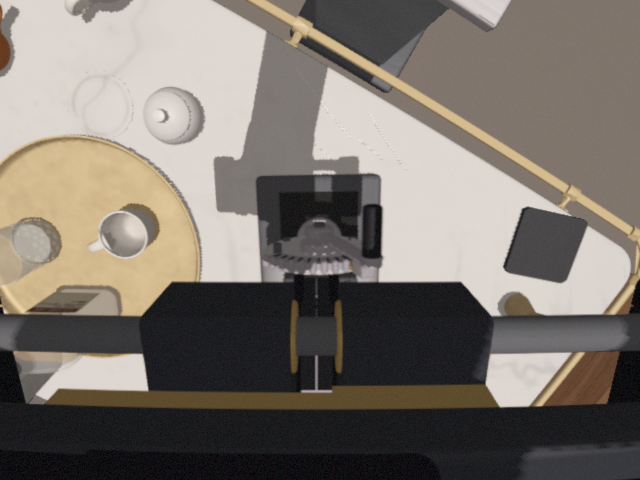

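The wrist view shows the handle pin from its free end (372,207) back to (372,257). It also shows the foot's front corners at (258,177) and (380,175).

```bash
python3 - <<'E'
from h import *
w=load('wrist');s=load('side');t=load('top')
g=cv2.cvtColor(w['color'],cv2.COLOR_BGR2GRAY)
sub=g[195:275,345:395]; m=(sub<40).astype(np.uint8)
n,l,st,c=cv2.connectedComponentsWithStats(m)
k=1+np.argmax(st[1:,4]);print('handle box',st[k],'c',c[k])
gs=cv2.cvtColor(s['color'],cv2.COLOR_BGR2GRAY);print(gs[226:246,340:366])
for z in(.01,.02): print([plane(w,*p,z).round(4) for p in((258,177),(381,175))])
for side in((361,231.5),(360,232)): print(tri((s,*side),(w,372,207)))
e=plane(w,372,207,.232);r=plane(w,372,257,.232);print(e,r,np.linalg.norm(e-r),'exp root/end',gp(T0,[-165,41,232]))
d=np.linalg.inv(T0);print([(d@np.r_[x,1])[:3].round(4) for x in(e,r)])
print([np.round(proj(s,gp(T0,[x,41,232])),1) for x in(-180,-195,-216,-226)],[np.round(proj(t,gp(T0,[x,41,232])),1) for x in(-180,-216)])
E
```

```text
handle box [ 17  10  19  53 669] c [26.59641256 37.42750374]
[[230 230 230 226 221 224 225 207 168 145 120 110 100 101 104 106 108 108
  114 114 111 109 109 106 104  96]
 [232 232 232 232 229 231 233 227 213 197 163 129 106 105 108 108 110 102
  109 103 103 109 104 100 104 112]
 [232 232 229 231 229 229 230 231 231 227 206 168 124 105 101  99  92  89
   86  82  86  92  99 106 110 148]
 [230 232 231 228 228 227 228 231 231 235 231 204 158 115 101  85  75  61
   58  56  56  90 124 138 158 191]
 [231 229 230 229 228 226 230 229 231 234 232 211 161 118  93  62  50  41
   32  27  47 106 173 196 210 226]
 [230 232 229 231 228 228 226 225 228 219 195 167 127  88  67  45  34  29
   26  20  39 112 186 221 231 234]
 [230 232 232 231 228 223 207 190 181 160 134 104  67  57  43  22  30  29
   24  25  46 118 188 227 230 229]
 [231 231 231 225 212 194 172 148 121  95  68  51  37  25  22  24  29  23
   33  40  83 143 201 227 230 231]
 [233 231 224 203 172 164 156 134 111  69  39  30  22  17  19  29  42  60
   80 111 147 189 223 229 232 232]
 [228 227 205 164 132 140 154 148 127  90  45  26  24  22 
[... 1095 characters left out ...]
34 233 234
  233 234 236 234 234 233 235 233]]
[array([ 0.4518, -0.0088,  0.01  ]), array([0.3727, 0.1283, 0.01  ])]
[array([ 0.45  , -0.0082,  0.02  ]), array([0.3723, 0.1263, 0.02  ])]
(array([0.38865503, 0.09154904, 0.2300157 ]), np.float64(0.0017898759810249256))
(array([0.38995653, 0.09165576, 0.22847245]), np.float64(0.0005083723552781233))
[0.38930956 0.09093002 0.232     ] [0.42386153 0.11178315 0.232     ] 0.040357055315055464 exp root/end [0.43643775 0.11559536 0.232     ]
[array([-0.2182,  0.043 ,  0.232 ]), array([-0.1778,  0.0439,  0.232 ])]
[array([347.6, 235.3]), array([352.5, 233.3]), array([359.2, 230.6]), array([362.4, 229.3])] [array([279.3, 253.2]), array([285.8, 264.6])]
```

```bash
sed -i 's/^YAW=.*/YAW=0.522; T0=G(0.599,0.164,YAW)/' h.py; python3 -c "
from h import *
p=gp(T0,[-146,0,246]);print(p);go(p,toolR(YAW,0.0,1))"
```

```text
[0.47244374 0.09120224 0.246     ]
pos [0.4204 0.0533 0.378 ] slide [-63.8   8.5 132. ] rot [-0.002  0.    -0.021] F [ 0.9 -3.8  0.5] t 1.65 w 0.009807468208291455
```

Call:
{"name": "send_rows", "arguments": {"motion": [{"claw": -1,"slide": [-35,5,0],"delta_rot": [0,0,-0.02]},{"claw": -1,"slide": [-64,8,20],"delta_rot": [0,0,-0.02]},{"claw": -1,"slide": [-64,8,60],"delta_rot": [0,0,-0.02]},{"claw": -1,"slide": [-64,8,90],"delta_rot": [0,0,-0.02]},{"claw": -1,"slide": [-64,8,90],"delta_rot": [0,0,-0.02]}]}}

```text
time: 2.15
position: [0.4675, 0.0998, 0.2835]
tool_rot: [0.825, -3.022, 0.002]
ft_force: [-0.1, -0.6, 0.0]
grip_width: 0.007
grip_force: 0.0
```

```bash
python3 -c "
from h import *
p=gp(T0,[-146,0,246]);go(p,toolR(YAW,0.0,1));print(ctrl.get_state()['joint_positions'].round(2))
a=snap('side')['color'][200:320,230:390];b=snap('top')['color'][190:290,235:345]
A=cv2.resize(a,None,fx=2.7,fy=2.7,interpolation=cv2.INTER_CUBIC);B=cv2.resize(b,None,fx=3.2,fy=3.2,interpolation=cv2.INTER_CUBIC)
c=np.zeros((330,800,3),np.uint8);c[:A.shape[0],:A.shape[1]]=A;c[:B.shape[0],440:440+B.shape[1]]=B
cv2.imwrite('pics/crop2.png',c)"
```

```text
pos [0.4675 0.0998 0.2835] slide [ -0.2 -10.   37.4] rot [ 0.001 -0.009  0.011] F [-0.1 -0.6  0. ] t 2.15 w 0.007061107277540636
[-0.74 -0.09  0.45  1.76  0.04  1.47  1.8 ]
```

View pics/crop2.png

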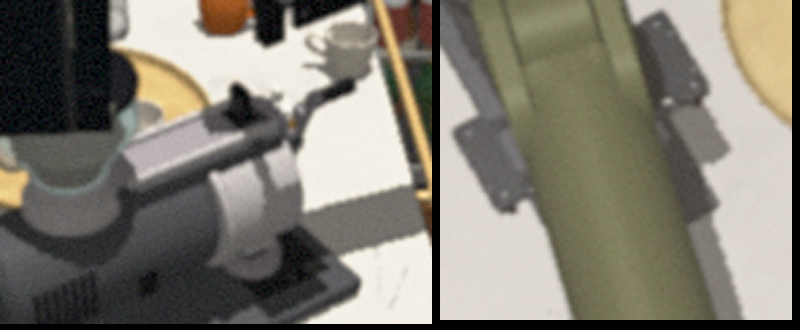

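```bash
python3 -c "
from h import *
st=ctrl.get_state();p=st['position'];Rc=R.from_rotvec(st['tool_rot']).as_matrix();s=load('side')
for d in(0,.022): print(np.round(proj(s,p+Rc[:,2]*d),1))
go(gp(T0,[-146,0,246]),toolR(YAW,0.0,1),st);print(Rc.round(3))
m=(cv2.cvtColor(s['color'],cv2.COLOR_BGR2GRAY)<45)[195:250,300:370]
for r in m[::2]: print(''.join('#' if x else '.' for x in r))
"
```

```text
[328.6 215. ]
[328.5 222.7]
pos [0.4701 0.1003 0.2884] slide [ 2.6 -9.1 42.4] rot [ 0.   -0.    0.01] F [ 0.1 -0.2  0.4] t 2.25 w 0.00433922998218313
[[-0.862 -0.508 -0.   ]
 [-0.508  0.862 -0.   ]
 [ 0.     0.    -1.   ]]
.....................####.........#######...#####################.....
........................##............###########################.....
........................#######........##########################.....
........................###########...######################..........
........................###########....#################..............
.........................##########....###.########...................
..........................########......#####.........................
.........................#########....................................
..........................########....................................
..........................########....................................
............................###.......................................
......................................................................
.........................
[... 410 characters left out ...]
...............................................#####.........
.................###................................#######...........
.................#####............................#####...............
.................######...............................................
...............#.######...............................................
.............###########..............................................
..............##############..........................................
................#######...............................................
......................................................................
......................................................................
```

Call:
{"name": "send_rows", "arguments": {"motion": [{"claw": -1,"slide": [2,-9,10],"delta_rot": [0,0,0.01]},{"claw": -1,"slide": [2,-9,20],"delta_rot": [0,0,0.01]},{"claw": -1,"slide": [2,-9,30],"delta_rot": [0,0,0.01]},{"claw": -1,"slide": [2,-9,41],"delta_rot": [0,0,0.01]},{"claw": -1,"slide": [2,-9,41],"delta_rot": [0,0,0.01]}]}}

```text
time: 2.75
position: [0.472, 0.0913, 0.2451]
tool_rot: [0.811, -3.032, 0.0]
ft_force: [0.1, 0.3, -0.2]
grip_width: 0.001
grip_force: 0.0
```

```bash
python3 -c "
from h import *
s=snap('side');st=ctrl.get_state()
go(gp(T0,[-112,0,246]),toolR(YAW,0.0,1),st)
cv2.imwrite('pics/crop3.png',cv2.resize(s['color'][190:300,270:400],None,fx=4,fy=4,interpolation=cv2.INTER_CUBIC))
"
```

```text
pos [0.4725 0.0914 0.2461] slide [-33.9  -0.2  -0. ] rot [ 0.    -0.002  0.   ] F [0.7 0.4 0.5] t 2.8 w 0.005828745958866788
```

View pics/crop3.png

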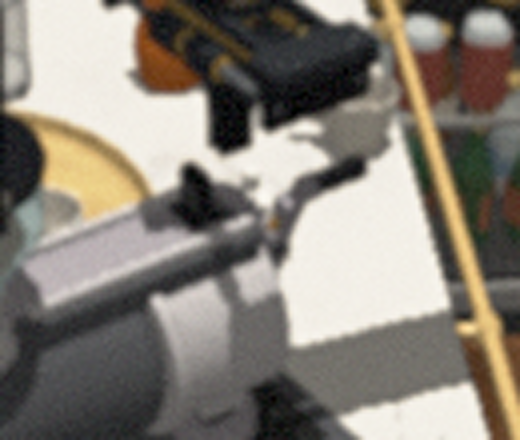

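```bash
python3 -c "
from h import *
s=load('side');a=cv2.imread('pics/side1.png').astype(int);b=s['color'].astype(int)
d=np.abs(a-b).max(2)[208:250,305:350]
for i,r in enumerate(d): print(208+i,''.join('#' if x>60 else '+' if x>25 else '.' for x in r))
print(proj(s,[.4725,.0914,.224]),proj(s,gp(T0,[-146,15,224])))
print(b[226:242,328])
"
```

```text
208 .............+++#############################
209 ...............+#############################
210 ...............+#############################
211 ...............+#############################
212 ...............##############################
213 ...............+#############################
214 ................#############################
215 ................#############################
216 ................#############################
217 ................+############################
218 ................+############################
219 ................+########################++++
220 ................+#######################+....
221 ................+#####################+......
222 ................+############+#####++........
223 ................+###########+..+#+...........
224 ................+###########+................
225 ................+###########+................
226 ................+###########.................
227 .................+########++.................
228 ...................#####+....................
229 ....................++.......................

[... 667 characters left out ...]
.....+++++.....+++..............
244 +########++........++++......+...............
245 +#########++++...++##+.......................
246 .+########+++++++####+.......................
247 .++###+.++.++++######+.......................
248 ............++++#####+.......................
249 ................++#++........................
(np.float64(326.9978657735413), np.float64(234.9692034719631)) (np.float64(330.54037049868776), np.float64(237.7994161947867))
[[ 23  23  25]
 [ 75  83  85]
 [150 157 163]
 [205 219 226]
 [226 233 237]
 [221 231 235]
 [219 228 233]
 [212 225 230]
 [210 223 227]
 [191 202 211]
 [141 150 154]
 [ 97  99 103]
 [ 83  81  85]
 [ 85  84  88]
 [ 77  75  79]
 [ 72  71  74]]
```

```bash
python3 -c "
from h import *
s=load('side')
o,d=ray(s,327,228.5)
for z in(.224,.235,.246):print(z,plane(s,327,228.5,z))
w=snap('wrist','w2.png');st=ctrl.get_state();p=st['position'];print(p)
for k in (-.03,0,.01,.022):
  for l in (0,15): print(k,l,np.round(proj(w,p+np.array([0,0,-k])+R.from_rotvec(st['tool_rot']).as_matrix()[:,1]*l/1000),0))
cv2.imwrite('pics/crop4.png',w['color'][120:480,120:520])
"
```

```text
0.224 [0.46980329 0.06306661 0.224     ]
0.235 [0.47143514 0.07913288 0.235     ]
0.246 [0.47306698 0.09519915 0.246     ]
[0.47286328 0.09148903 0.24671329]
-0.03 0 [313. 332.]
-0.03 15 [355. 332.]
0 0 [314. 298.]
0 15 [349. 298.]
0.01 0 [314. 289.]
0.01 15 [347. 289.]
0.022 0 [314. 280.]
0.022 15 [345. 280.]
```

View pics/crop4.png

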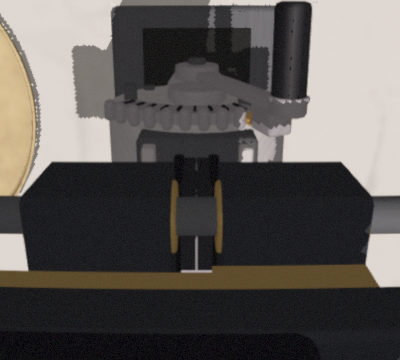

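Call:
{"name": "send_rows", "arguments": {"motion": [{"claw": -1,"slide": [0,0,3],"delta_rot": [0,0,0]},{"claw": -1,"slide": [0,0,6],"delta_rot": [0,0,0]},{"claw": -1,"slide": [0,0,7],"delta_rot": [0,0,0]},{"claw": -1,"slide": [0,0,7],"delta_rot": [0,0,0]}]}}

```text
time: 3.25
position: [0.473, 0.0914, 0.2398]
tool_rot: [0.811, -3.035, 0.0]
ft_force: [0.2, 0.6, -0.2]
grip_width: 0.003
grip_force: 0.0
```

Call:
{"name": "send_rows", "arguments": {"motion": [{"claw": -1,"slide": [-3,0,0],"delta_rot": [0,0,0]},{"claw": -1,"slide": [-6,0,0],"delta_rot": [0,0,0]},{"claw": -1,"slide": [-9,0,0],"delta_rot": [0,0,0]},{"claw": -1,"slide": [-12,0,0],"delta_rot": [0,0,0]},{"claw": -1,"slide": [-12,0,0],"delta_rot": [0,0,0]}]}}

```text
time: 3.75
position: [0.4839, 0.0975, 0.2403]
tool_rot: [-0.811, 3.035, -0.0]
ft_force: [-1.1, -0.5, 1.9]
grip_width: 0.006
grip_force: 1.2
```

Call:
{"name": "send_rows", "arguments": {"motion": [{"claw": -1,"slide": [-3,0,0],"delta_rot": [0,0,0]},{"claw": -1,"slide": [-6,0,0],"delta_rot": [0,0,0]},{"claw": -1,"slide": [-9,0,0],"delta_rot": [0,0,0]},{"claw": -1,"slide": [-11,0,0],"delta_rot": [0,0,0]},{"claw": -1,"slide": [-11,0,0],"delta_rot": [0,0,0]}]}}

```text
time: 4.25
position: [0.4936, 0.1031, 0.2402]
tool_rot: [-0.811, 3.034, -0.0]
ft_force: [-1.0, -0.6, 3.9]
grip_width: 0.006
grip_force: 2.1
```

```bash
python3 -c "
from h import *
s=snap('side');st=ctrl.get_state();d=np.linalg.inv(T0)@np.r_[st['position'],1];print(d[:3].round(4),st['ft_force'].round(2))
cv2.imwrite('pics/crop5.png',cv2.resize(s['color'][200:280,270:380],None,fx=5,fy=5,interpolation=cv2.INTER_CUBIC))
"
```

```text
[-0.1218 -0.0003  0.2402] [-0.08  0.15  4.7 ]
```

View pics/crop5.png

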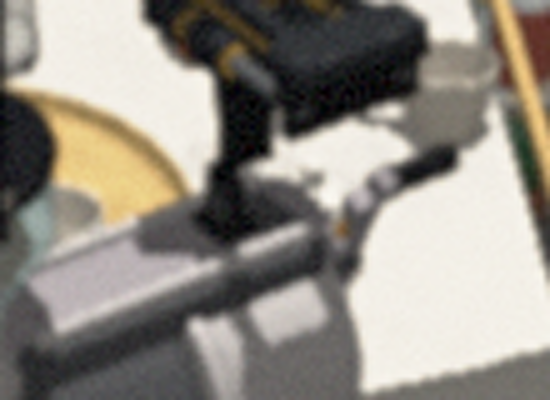

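Call:
{"name": "send_rows", "arguments": {"motion": [{"claw": -1,"slide": [-3,0,0],"delta_rot": [0,0,0]},{"claw": -1,"slide": [-6,0,0],"delta_rot": [0,0,0]},{"claw": -1,"slide": [-9,0,0],"delta_rot": [0,0,0]},{"claw": -1,"slide": [-9,0,0],"delta_rot": [0,0,0]}]}}

```text
time: 4.7
position: [0.5014, 0.1075, 0.2402]
tool_rot: [-0.811, 3.034, -0.0]
ft_force: [-0.6, -0.7, 4.8]
grip_width: 0.002
grip_force: 2.4
```

```bash
cat > q.py <<'E'
from h import *
st=ctrl.get_state();d=np.linalg.inv(T0)@np.r_[st['position'],1];print((d[:3]*1000).round(1),(T0[:3,:3].T@st['ft_force']).round(2),st['torque'].round(2),st['time'],st['grip_width'])
E
python3 - <<'E'
from q import *
a=cv2.imread('pics/side1.png');s=snap('side')
for im in(a,s['color']):
    print()
    for r in (cv2.cvtColor(im,cv2.COLOR_BGR2GRAY)[226:252,296:336]): print(''.join('#' if x<45 else '+' if x<75 else '.' for x in r))
for x in(-124,-97): print([np.round(proj(s,gp(T0,[x,0,z])),1) for z in(214,245)])
E
```

```text
[-112.8   -0.3  240.2] [-0.9  -0.34  4.83] [-0.08  0.11 -0.02] 4.7 0.0024175490681264595

........................................
........................................
........................................
........................................
........................................
........................................
....................+##+................
....................####+...............
....................+####+..............
....................+#####..............
....................+#####+.............
....................+#####+.............
....................+######+............
...................+#######+............
..................+########+............
.................+#########+....+.......
.................+##########+...........
..................+##########+..........
...................+########+...........
....................++###++.............
......................+++...............
........................................
......................................+.
.....................................+++
..........................
[... 516 characters left out ...]
....+######+....................
.............######+...++++++...........
............++######+++++#+++...........
............++######++#+++++++++........
............+#########+###++#++++.......
...........++########++######++++.......
.........++###########+#########++......
.........+############+#####+++++.......
........++##################............
.........++#############++..............
..........++##########+.................
...........++#######+..............+++..
++..........+++###+...............++#++.
..........+...++++...............++##++.
................+................+++#+..
[array([319.7, 241.1]), array([319.7, 230.8])]
[array([310.6, 244.8]), array([310.5, 234.4])]
```

Call:
{"name": "send_rows", "arguments": {"motion": [{"claw": -1,"slide": [0,0,-4],"delta_rot": [0,0,0]},{"claw": -1,"slide": [5,0,-6],"delta_rot": [0,0,0]},{"claw": -1,"slide": [10,0,-6],"delta_rot": [0,0,0]},{"claw": -1,"slide": [17,0,-6],"delta_rot": [0,0,0]},{"claw": -1,"slide": [17,0,-6],"delta_rot": [0,0,0]}]}}

```text
time: 5.25
position: [0.4852, 0.0982, 0.2458]
tool_rot: [0.81, -3.035, -0.001]
ft_force: [0.1, 0.1, -0.1]
grip_width: 0.007
grip_force: 0.0
```

```bash
python3 q.py
```

```text
[-131.5   -0.3  245.8] [ 0.18  0.06 -0.06] [0.05 0.09 0.03] 5.25 0.006936551243800739
```

Call:
{"name": "send_rows", "arguments": {"motion": [{"claw": -1,"slide": [0,0,3],"delta_rot": [0,0,0]},{"claw": -1,"slide": [0,0,5],"delta_rot": [0,0,0]},{"claw": -1,"slide": [0,0,5],"delta_rot": [0,0,0]}]}}

```text
time: 5.55
position: [0.4859, 0.0989, 0.2404]
tool_rot: [0.811, -3.034, 0.0]
ft_force: [0.2, -0.1, -0.3]
grip_width: 0.004
grip_force: 0.0
```

```bash
python3 - <<'E'
from q import *
s=snap('side')
for r in (cv2.cvtColor(s['color'],cv2.COLOR_BGR2GRAY)[222:252,296:340]): print(''.join('#' if x<45 else '+' if x<75 else '.' for x in r))
E
```

```text
[-130.5   -0.   240.4] [ 0.11 -0.12 -0.27] [0.07 0.02 0.03] 5.55 0.0037082297634760987
......................#########...+#########
......................#########...+######+..
......................########+...+###++....
......................########+....##.......
......................########+.............
......................########+.............
......................########+.............
......................+#######+.............
.......................+###++...............
........................++..................
............................................
............................................
..............++............................
.............+##+...........................
.............+###+..........................
.............######+.......+................
............+#######.....++++...............
............+#######++++++++++..............
............+#######++++##++++++............
............+##############+#++++...........
...........++##############+#+++++..........
..........++##########+#+##+####+...........
........++##############+#+#+++.............
.........+################++................
.......+.++##############+.................+
.......+.+++##########+++...................
...........++########++...............+.....
..............++#++++................+++...+
...................................+++++...+
................................++++++++++++
```

Call:
{"name": "send_rows", "arguments": {"motion": [{"claw": -1,"slide": [0,0,3],"delta_rot": [0,0,0]},{"claw": -1,"slide": [0,0,6],"delta_rot": [0,0,0]},{"claw": -1,"slide": [0,0,8],"delta_rot": [0,0,0]},{"claw": -1,"slide": [0,0,8],"delta_rot": [0,0,0]}]}}

```text
time: 6.0
position: [0.4858, 0.0988, 0.2325]
tool_rot: [0.811, -3.034, 0.0]
ft_force: [-0.2, 0.2, 0.1]
grip_width: 0.006
grip_force: 0.0
```

```bash
python3 - <<'E'
from q import *
s=snap('side')
for r in (cv2.cvtColor(s['color'],cv2.COLOR_BGR2GRAY)[222:252,296:340]): print(''.join('#' if x<45 else '+' if x<75 else '.' for x in r))
E
```

```text
[-1.306e+02 -1.000e-01  2.325e+02] [-0.12  0.29  0.11] [ 0.05  0.02 -0.01] 6.0 0.006200985901160749
.....................+##########++##########
.....................+#########+..##########
......................#########...+#########
......................#########...+########+
......................#########...+#####++..
......................########+...+####.....
......................########+....++.......
......................########+.............
......................########+.............
......................########+.............
......................+######+..............
.......................+###+................
..............+.........+#+.................
.............+##+.......+++.................
.............####+..........................
.............#####++........................
............+######+....+++++...............
............++######++++++++++..............
............++######+++#+###+++.............
............+###############++++++..........
...........++#############+#++++++..........
.........++############++##+####+...........
.........+#############+#+####++............
........++#################+................
.........++##############++.................
.........+++##########+++...................
...........++#######+++.................+...
...............+#++++................+++....
...................................+++++...+
.................................+++++++..++
```

Call:
{"name": "send_rows", "arguments": {"motion": [{"claw": -1,"slide": [0,0,3],"delta_rot": [0,0,0]},{"claw": -1,"slide": [0,0,6],"delta_rot": [0,0,0]},{"claw": -1,"slide": [0,0,8],"delta_rot": [0,0,0]},{"claw": -1,"slide": [0,0,8],"delta_rot": [0,0,0]}]}}

```text
time: 6.45
position: [0.4858, 0.0988, 0.2246]
tool_rot: [0.811, -3.035, 0.0]
ft_force: [1.0, 0.4, 0.2]
grip_width: 0.011
grip_force: 0.0
```

Call:
{"name": "send_rows", "arguments": {"motion": [{"claw": -1,"slide": [-4,0,0],"delta_rot": [0,0,0]},{"claw": -1,"slide": [-8,0,0],"delta_rot": [0,0,0]},{"claw": -1,"slide": [-12,0,0],"delta_rot": [0,0,0]},{"claw": -1,"slide": [-14,0,0],"delta_rot": [0,0,0]},{"claw": -1,"slide": [-14,0,0],"delta_rot": [0,0,0]}]}}

```text
time: 6.95
position: [0.4977, 0.1056, 0.2249]
tool_rot: [0.81, -3.033, 0.001]
ft_force: [-3.6, -1.4, 1.6]
grip_width: 0.003
grip_force: 1.8
```

```bash
python3 q.py
```

```text
[-1.169e+02 -2.000e-01  2.249e+02] [-3.76  0.58  1.59] [-0.24  0.81  0.08] 6.95 0.002856410980902336
```

Call:
{"name": "send_rows", "arguments": {"motion": [{"claw": -1,"slide": [-2,0,0],"delta_rot": [0,0,0]},{"claw": -1,"slide": [-4,0,0],"delta_rot": [0,0,0]},{"claw": -1,"slide": [-4,0,0],"delta_rot": [0,0,0]}]}}

```text
time: 7.25
position: [0.4979, 0.1057, 0.2249]
tool_rot: [0.807, -3.026, 0.001]
ft_force: [-14.0, -6.1, 9.6]
grip_width: 0.005
grip_force: 7.3
```

```bash
python3 q.py
```

```text
[-1.167e+02 -2.000e-01  2.249e+02] [-15.13   1.69   9.55] [-1.2   3.   -0.04] 7.25 0.004809191669104822
```

Call:
{"name": "send_rows", "arguments": {"motion": [{"claw": -1,"slide": [4,0,0],"delta_rot": [0,0,0]},{"claw": -1,"slide": [15,0,0],"delta_rot": [0,0,0]},{"claw": -1,"slide": [20,0,-20],"delta_rot": [0,0,0]},{"claw": -1,"slide": [25,0,-60],"delta_rot": [0,0,0]},{"claw": -1,"slide": [30,0,-90],"delta_rot": [0,0,0]}]}}

```text
time: 7.75
position: [0.4757, 0.0927, 0.3168]
tool_rot: [-0.81, 3.033, 0.001]
ft_force: [0.7, -0.4, 0.2]
grip_width: 0.004
grip_force: 0.0
```

```bash
python3 - <<'E'
from q import *
print(st['joint_positions'].round(2))
s=snap('side')
for r in (cv2.cvtColor(s['color'],cv2.COLOR_BGR2GRAY)[230:252,296:340]): print(''.join('#' if x<45 else '+' if x<75 else '.' for x in r))
t=snap('top');cv2.imwrite('pics/c6.png',np.hstack([cv2.resize(s['color'][200:280,265:365],(400,320),interpolation=2),cv2.resize(t['color'][180:280,225:350],(400,320),interpolation=2)]))
E
```

```text
[-142.5   -0.4  316.8] [ 0.39 -0.72  0.2 ] [ 0.06 -0.06 -0.06] 7.75 0.004104542745041526
[-0.73 -0.09  0.46  1.7   0.04  1.52  1.81]
............................................
............................................
............................................
............................................
..............++............................
.............###+...........................
............+####+..........................
............+#####++.......+................
............+######+.....++++...............
............+++#####+++++++++...............
............++++####+++##+#++++.............
............+#+########+####+++++...........
...........++#++#####+#+#+##+#+++...........
.........+++##++##########+####++...........
........++#####+############+++.............
.........+#################+................
...........+############+#++................
............+#########+++++.................
..............+###+++.................+.....
...............++....................++.....
...................................++++.....
............................++...+++++....++
```

View pics/c6.png

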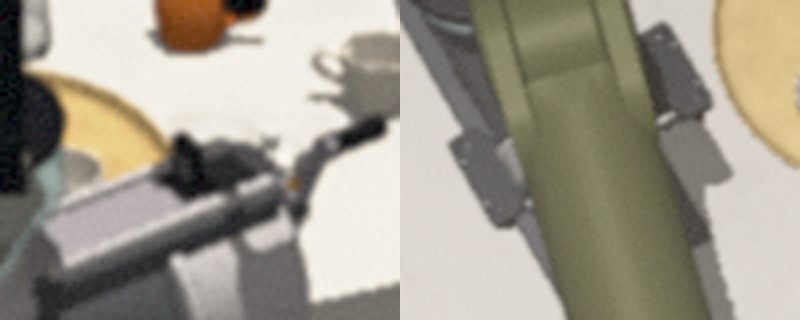

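Call:
{"name": "send_rows", "arguments": {"motion": [{"claw": -1,"slide": [0,45,0],"delta_rot": [0,0,0]},{"claw": -1,"slide": [5,90,0],"delta_rot": [0,0,0]},{"claw": -1,"slide": [10,135,0],"delta_rot": [0,0,0]},{"claw": -1,"slide": [10,180,0],"delta_rot": [0,0,0]},{"claw": -1,"slide": [10,210,0],"delta_rot": [0,0,0]}]}}

```text
time: 8.35
position: [0.3598, 0.2726, 0.3142]
tool_rot: [-0.817, 3.033, 0.002]
ft_force: [0.6, 0.3, 1.0]
grip_width: 0.01
grip_force: 0.0
```

```bash
python3 - <<'E'
from q import *
t=snap('top');s=snap('side')
for n,im in(('now',t['color']),('start',cv2.imread('pics/top1.png'))):
    g=cv2.cvtColor(im,cv2.COLOR_BGR2GRAY);print(n)
    for r in g[205:242,262:302]: print(''.join('#' if x<60 else '+' if x<90 else '-' if x<120 else '.' for x in r))
print([np.round(proj(t,gp(T0,[x,y,245])),1) for x in(-91,-103,-112,-130) for y in (12,-12)])
E
```

```text
[-153.2  213.4  314.2] [ 0.65 -0.01  0.97] [ 0.03  0.02 -0.1 ] 8.35 0.010342679914518866
now
...................---+++------.........
....................-----.....--........
....................--.........-........
...............................--.......
...............................--.......
................................--......
................................---.....
.................................--.....
.................................---....
.................................---....
..................................---...
...................................---..
.................--................---..
...............-+++-................---.
-.............-++++-................---.
............-+++++++-................---
...........-+++++++++.................--
..........-++++++++++-................--
...........-++++--+++-.................-
............++----+--..................-
............-+-+-----..---..............
.............-+---...-----..............
.............---....------..............
..................---------.............
................-------
[... 1517 characters left out ...]
+++++++--..............
...............-++--+++--...............
................----+---................
................------.....--....--.....
.................----...-----------.....
..................-...----------........
.....................---------..........
......................------............
..................--.-----............--
.................------..............---
..................----............----++
..................---..........------+++
.................--............-----++++
[array([271.5, 219.5]), array([279.2, 215.2]), array([273.7, 223.3]), array([281.4, 218.9]), array([275.3, 226.1]), array([283. , 221.7]), array([278.6, 231.7]), array([286.3, 227.4])]
```

Call:
{"name": "send_rows", "arguments": {"motion": [{"claw": -1,"slide": [-5,-45,0],"delta_rot": [0,0,0]},{"claw": -1,"slide": [-10,-90,0],"delta_rot": [0,0,0]},{"claw": -1,"slide": [-15,-135,0],"delta_rot": [0,0,0]},{"claw": -1,"slide": [-20,-180,0],"delta_rot": [0,0,0]},{"claw": -1,"slide": [-22,-210,0],"delta_rot": [0,0,0]}]}}

```text
time: 8.95
position: [0.4876, 0.0944, 0.3144]
tool_rot: [-0.804, 3.036, -0.002]
ft_force: [-0.2, 0.5, 0.2]
grip_width: 0.005
grip_force: 0.0
```

Call:
{"name": "send_rows", "arguments": {"motion": [{"claw": -1,"slide": [0,0,20],"delta_rot": [0,0,0]},{"claw": -1,"slide": [0,0,45],"delta_rot": [0,0,0]},{"claw": -1,"slide": [0,0,65],"delta_rot": [0,0,0]},{"claw": -1,"slide": [0,0,82],"delta_rot": [0,0,0]},{"claw": -1,"slide": [0,0,82],"delta_rot": [0,0,0]}]}}

```text
time: 9.45
position: [0.4844, 0.0975, 0.23]
tool_rot: [0.808, -3.031, 0.001]
ft_force: [-0.1, -0.5, 0.3]
grip_width: 0.007
grip_force: 0.0
```

```bash
python3 q.py
```

```text
[-132.5   -0.5  230. ] [-0.33 -0.36  0.3 ] [ 0.    0.07 -0.03] 9.45 0.007329504308857622
```

Call:
{"name": "send_rows", "arguments": {"motion": [{"claw": -1,"slide": [-6,0,0],"delta_rot": [0,0,0]},{"claw": -1,"slide": [-11,0,0],"delta_rot": [0,0,0]},{"claw": -1,"slide": [-15,0,0],"delta_rot": [0,0,0]},{"claw": -1,"slide": [-18,0,0],"delta_rot": [0,0,0]}]}}

```text
time: 9.85
position: [0.4985, 0.1056, 0.2339]
tool_rot: [0.807, -3.026, 0.002]
ft_force: [-17.6, -7.6, 13.4]
grip_width: 0.01
grip_force: 9.7
```

```bash
python3 q.py
```

```text
[-116.2   -0.5  233.9] [-19.05   2.2   13.45] [-1.75  3.93  0.03] 9.85 0.01013414022228775
```

Call:
{"name": "send_rows", "arguments": {"motion": [{"claw": -1,"slide": [-2,0,0],"delta_rot": [0,0,0]},{"claw": -1,"slide": [-4,0,0],"delta_rot": [0,0,0]}]}}

```text
time: 10.05
position: [0.4988, 0.1057, 0.2338]
tool_rot: [0.804, -3.019, 0.003]
ft_force: [-25.5, -11.5, 18.2]
grip_width: 0.002
grip_force: 14.0
```

```bash
python3 q.py
```

```text
[-115.9   -0.6  233.8] [-27.81   2.78  18.24] [-2.48  5.76  0.1 ] 10.05 0.002275380697473722
```

Call:
{"name": "send_rows", "arguments": {"motion": [{"claw": -1,"slide": [8,0,0],"delta_rot": [0,0,0]},{"claw": -1,"slide": [20,0,-10],"delta_rot": [0,0,0]},{"claw": -1,"slide": [20,0,-50],"delta_rot": [0,0,0]},{"claw": -0.2,"slide": [30,0,-80],"delta_rot": [0,0,0]},{"claw": -0.2,"slide": [60,20,-80],"delta_rot": [0,0,0]}]}}

```text
time: 10.55
position: [0.4472, 0.0967, 0.3178]
tool_rot: [-0.803, 3.028, -0.001]
ft_force: [-0.6, 0.3, 0.5]
grip_width: 0.11
grip_force: 0.0
```

```bash
python3 - <<'E'
from q import *
go(gp(T0,[-199,43,290]),toolR(YAW,0,1),st)
E
```

```text
[-165.1   17.4  317.8] [-0.37  0.55  0.46] [ 0.06  0.09 -0.01] 10.55 0.11044511097187824
pos [0.4472 0.0967 0.3178] slide [34.2 25.6 27.4] rot [-0.003  0.009 -0.004] F [-0.6  0.3  0.5] t 10.55 w 0.11044511097187824
```

Call:
{"name": "send_rows", "arguments": {"motion": [{"claw": -0.2,"slide": [20,20,0],"delta_rot": [0,0,0]},{"claw": -0.2,"slide": [28,23,10],"delta_rot": [0,0,0]},{"claw": -0.2,"slide": [28,23,20],"delta_rot": [0,0,0]},{"claw": -0.2,"slide": [28,23,20],"delta_rot": [0,0,0]}]}}

```text
time: 10.95
position: [0.4075, 0.103, 0.2921]
tool_rot: [0.81, -3.035, 0.0]
ft_force: [-0.6, 0.0, 0.4]
grip_width: 0.383
grip_force: 0.0
```

```bash
python3 - <<'E'
from q import *
print(st['joint_positions'].round(2),st['tool_rot'])
go(gp(T0,[-199,43,290]),toolR(YAW,0,1),st)
s=snap('side');a=cv2.imread('pics/side1.png').astype(int)
d=np.abs(a-s['color'].astype(int)).max(2)[190:240,330:380]
for i,r in enumerate(d): print(190+i,''.join('#' if x>60 else '.' for x in r))
Rc=R.from_rotvec(st['tool_rot']).as_matrix()
for k in(0,22): print(k,[np.round(proj(s,st['position']+Rc@np.array([0,y,k])/1000),1) for y in(-25,25)])
w=snap('wrist','w3.png');cv2.imwrite('pics/w3c.png',w['color'][100:440,100:560])
E
```

```text
[-196.4   42.6  292.1] [-0.48  0.29  0.42] [0.05 0.01 0.  ] 10.95 0.38309887799680065
[-0.76 -0.23  0.38  1.86  0.09  1.5   1.69] [ 8.10462309e-01 -3.03460535e+00  2.29023200e-04]
pos [0.4075 0.103  0.2921] slide [2.6 0.4 2.1] rot [ 0.    -0.001 -0.   ] F [-0.6  0.   0.4] t 10.95 w 0.38309887799680065
190 ..............##################..######..........
191 ..............##################..######..........
192 ..............##################...######.........
193 ..............##################...######..###....
194 ..............###################..##############.
195 ...............###################################
196 ...............###################################
197 ...............###################################
198 ...............#########..########################
199 ...............#########...#######################
200 ...............#########...#######################
201 ...............#########...#######################
202 ...............#########...######################.
203 ...............#########...##################.....
204 ...............########
[... 1351 characters left out ...]
 ..................................................
230 ..................................................
231 ..................................................
232 ..................................................
233 ..................................................
234 ................#.................................
235 ................##................................
236 .................#................................
237 ..................................................
238 #..........###....................................
239 ..........####....................................
0 [array([348.4, 208.6]), array([361.2, 217.9])]
22 [array([348.1, 216.2]), array([360.8, 225.6])]
```

View pics/w3c.png

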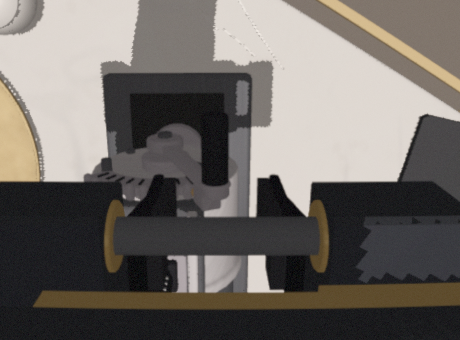

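Call:
{"name": "send_rows", "arguments": {"motion": [{"claw": -0.2,"slide": [3,0,20],"delta_rot": [0,0,0]},{"claw": -0.2,"slide": [4,0,40],"delta_rot": [0,0,0]},{"claw": -0.2,"slide": [4,0,55],"delta_rot": [0,0,0]},{"claw": -0.2,"slide": [4,0,68],"delta_rot": [0,0,0]},{"claw": -0.2,"slide": [4,0,78],"delta_rot": [0,0,0]}]}}

```text
time: 11.55
position: [0.4044, 0.1011, 0.2143]
tool_rot: [0.81, -3.035, 0.001]
ft_force: [-0.3, -0.0, 0.1]
grip_width: 0.4
grip_force: 0.0
```

```bash
python3 - <<'E'
from q import *
s=snap('side');st=ctrl.get_state();print(st['position'],st['ft_force'],st['joint_positions'].round(2))
g=cv2.cvtColor(s['color'],cv2.COLOR_BGR2GRAY)
for r in g[210:248,332:376]: print(''.join('#' if x<45 else '+' if x<90 else '-' if x<140 else '.' for x in r))
E
```

```text
[-200.1   42.5  214.3] [-0.28  0.12  0.06] [0.1  0.03 0.02] 11.55 0.40027265292942504
[0.4034836  0.10080818 0.2128672 ] [-1.19316972 -0.04068466 -1.24074899] [-0.76 -0.21  0.39  2.    0.08  1.34  1.7 ]
...-+#++++++#######++++#####+++++#+#++++++++
....--++---+++######+++++####+++++#+++++++++
......-....-+++######+++++#####+++++++++++++
............+++#+####+++++######++++++++++++
............+##++##+++++++######++++++++++++
............+######+++++#########+++++++++++
............-######++++++#######++++++++++++
............-+#######++++++#####++++++++++++
.............+########++++++#####+#+++++++++
.............+##########++++++#####+++++++++
.............-###########++-+++####+++++++++
.............-##########++---++#######++####
.............-##########++----++############
............-+##########++++--+++###########
............-+##########++++++-+############
.............-########++#+++++++############
..............+######++++++###++############
..............+######+--++##################
..............+######++-++##################
..............+######++++###################
.............-+######+++####################
.............-+#############################
.............-+########################+++##
.............-++#####################+----++
.............-+++###############+++--.....++
--..........-+++++#####++#######+-........-+
--.........--+++++##+----+######-..........+
...........-+++++++--....+######-..........+
.........--++++++-.......+#####+-..........-
.......---++++--.........+######-...........
-......-+++++--..........+#####+............
+-.....-+++++-...........+##++-.............
----..--++++-............-++-...............
----..-+++++-.............-.................
.------++++-................................
.--+--+++++-................................
---+++++++-.................................
--++++++++-.................................
```

Call:
{"name": "send_rows", "arguments": {"grip_force": 15, "motion": [{"claw": -1,"slide": [0,0,0],"delta_rot": [0,0,0]},{"claw": -1,"slide": [0,0,0],"delta_rot": [0,0,0]},{"claw": -1,"slide": [0,0,0],"delta_rot": [0,0,0]},{"claw": -1,"slide": [0,0,0],"delta_rot": [0,0,0]},{"claw": -1,"slide": [0,0,0],"delta_rot": [0,0,0]}]}}

```text
time: 12.1
position: [0.4049, 0.1005, 0.2156]
tool_rot: [-0.809, 3.033, -0.002]
ft_force: [1.5, -4.0, 1.7]
grip_width: 0.176
grip_force: 15.0
```

```bash
python3 q.py
```

```text
[-199.9   41.7  215.6] [-0.72 -4.19  1.68] [-0.69 -0.51 -0.03] 12.1 0.1763669601282759
```

Call:
{"name": "send_rows", "arguments": {"motion": [{"claw": -1,"slide": [0,-8,-2.5],"delta_rot": [0,0,0]},{"claw": -1,"slide": [0,-15,-4.8],"delta_rot": [0,0,0]},{"claw": -1,"slide": [0,-23,-6.5],"delta_rot": [0,0,0]},{"claw": -1,"slide": [0,-30,-7.5],"delta_rot": [0,0,0]},{"claw": -1,"slide": [0,-30,-7.5],"delta_rot": [0,0,0]}]}}

```text
time: 12.6
position: [0.4191, 0.076, 0.2232]
tool_rot: [-0.811, 3.034, 0.003]
ft_force: [-0.8, 1.2, 5.2]
grip_width: 0.179
grip_force: 15.0
```

```bash
python3 q.py
```

```text
[-199.9   13.4  223.2] [-0.06  1.44  5.21] [0.46 0.29 0.05] 12.6 0.1787388350857401
```

Call:
{"name": "send_rows", "arguments": {"motion": [{"claw": -1,"slide": [0,-8,-0.6],"delta_rot": [0,0,0]},{"claw": -1,"slide": [0,-15,-0.8],"delta_rot": [0,0,0]},{"claw": -1,"slide": [0,-22,-0.4],"delta_rot": [0,0,0]},{"claw": -1,"slide": [0,-29.5,0.5],"delta_rot": [0,0,0]},{"claw": -1,"slide": [0,-29.5,0.5],"delta_rot": [0,0,0]}]}}

```text
time: 13.1
position: [0.4338, 0.0503, 0.2226]
tool_rot: [-0.811, 3.034, 0.003]
ft_force: [-2.1, 2.9, 5.7]
grip_width: 0.178
grip_force: 15.0
```

```bash
python3 q.py
```

```text
[-199.9  -16.2  222.6] [-0.39  3.51  5.69] [ 0.59  0.33 -0.03] 13.1 0.1784803022698544
```

Call:
{"name": "send_rows", "arguments": {"motion": [{"claw": -1,"slide": [0,-4,0.8],"delta_rot": [0,0,0]},{"claw": -1,"slide": [0,-7,1.5],"delta_rot": [0,0,0]},{"claw": -1,"slide": [0,-10,2.3],"delta_rot": [0,0,0]},{"claw": -1,"slide": [0,-13,3],"delta_rot": [0,0,0]},{"claw": -1,"slide": [0,-13,3],"delta_rot": [0,0,0]}]}}

```text
time: 13.6
position: [0.4404, 0.0388, 0.2195]
tool_rot: [-0.811, 3.034, 0.001]
ft_force: [1.1, 2.2, 4.6]
grip_width: 0.176
grip_force: 15.0
```

```bash
python3 q.py
```

```text
[-199.9  -29.5  219.5] [2.02 1.4  4.58] [ 0.41  0.12 -0.  ] 13.6 0.1758712528184836
```

Call:
{"name": "send_rows", "arguments": {"motion": [{"claw": -1,"slide": [0,-1,0.3],"delta_rot": [0,0,0]},{"claw": -1,"slide": [0,-1,0.3],"delta_rot": [0,0,0]}]}}

```text
time: 13.8
position: [0.4409, 0.0381, 0.2192]
tool_rot: [-0.811, 3.034, 0.001]
ft_force: [-1.4, 2.0, 5.4]
grip_width: 0.175
grip_force: 15.0
```

```bash
python3 q.py
```

```text
[-199.8  -30.3  219.2] [-0.15  2.44  5.38] [0.56 0.27 0.01] 13.8 0.17482574862993144
```

Call:
{"name": "send_rows", "arguments": {"motion": [{"claw": -1,"slide": [0,-0.8,0.2],"delta_rot": [0,0,0]},{"claw": -1,"slide": [0,-0.8,0.2],"delta_rot": [0,0,0]}]}}

```text
time: 14.0
position: [0.441, 0.0378, 0.2191]
tool_rot: [-0.812, 3.034, 0.002]
ft_force: [-1.8, 3.7, 6.5]
grip_width: 0.179
grip_force: 15.0
```

```bash
python3 - <<'E'
from q import *
a=cv2.imread('pics/side1.png')
w=snap('wrist');s=snap('side');t=snap('top')
g=cv2.cvtColor(w['color'],cv2.COLOR_BGR2GRAY)
m=(g[190:285:2,290:350:1]<45)
for r in m: print(''.join('#' if x else '.' for x in r))
# bystanders moved? compare with start where arm absent
b=cv2.imread('pics/top1.png').astype(int)
d=(np.abs(b-t['color'].astype(int)).max(2)>50)
for n,(u,v) in dict(cup=(408,292),sugar=(362,259),creamer=(446,245),press=(446,193),jig=(187,257)).items(): print(n,d[v-15:v+15,u-18:u+18].sum())
E
```

```text
[-199.8  -30.6  219.1] [0.22 4.09 6.46] [0.79 0.45 0.02] 14.0 0.1789612397432047
........#...................#...............................
............................................................
............................................................
............................................................
............................................................
............................................................
.#.................#........................................
............................................................
............................................................
............................................................
......####.#..#....###.#.####..##.###.#######...............
....###############################################.########
#...############################################.....###....
.....###########################################.........#..
....############################################.....#......
....############################################............
...########################################
[... 1246 characters left out ...]
################################....................
.....#######################################................
.....########################################...............
.....#########################################..............
.....#########################################..............
.....##########################################.............
.....##########################################..........###
############################################################
############################################################
############################################################
############################################################
cup 0
sugar 2
creamer 0
press 0
jig 0
```

```bash
python3 -c "
import q
from bench import ctrl
print(ctrl.close_job())"
```

```text
[-199.8  -30.5  219.1] [-0.46  4.24  6.49] [0.82 0.53 0.02] 14.15 0.17998287629591836
the job is handed in; nothing more can be done
None
```

The gate was pushed home until it stopped hard at about 28 N. The lever was then swung five clicks and is still held by its handle at the fifth notch: 72.3 mm of travel against 71.9 mm expected, with about 6 N of spring push. The cup and other things were not disturbed, and the job was handed in at 14.2 s. Absolute readings of the gate disagreed by 4 to 5 mm, so "shut" rests on that hard stop and 21 mm of measured travel.

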